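Hold a clay roller pressed in a sprung V-block

TASK

Take the terracotta roller out of the wooden rest and lay it lengthwise in the V of the blue sprung block, down on both sloping faces and with its end up to the brass stop. Press it down until the block has sunk about half-way of its 12 mm spring travel, and finish while you are still holding it down there: do not let go. Leave the white roller and the other things on the table where they are.

Things in the scene. Friction and masses are not known exactly. Their poses are not given: they have to be found in the camera images.
- clay_roller_mid (a point): terracotta-coloured fired-clay roller, a cylinder 40 mm in diameter, 150 mm long, about 0.25 kg; this point is its centre, x runs along its length (both ends alike). At the start it lies level in one of the two places of the wooden rest, its centre 50 mm above the table
- clay_roller: the same terracotta roller as a body; origin half-way along, 20 mm off its axis (it goes round as the roller rolls: use the centre point)
- rest_mid (a point): wooden rest, fixed: two rails along y, 22 wide, 30 high, 200 mm long, at x = +-52 mm; rollers lie across them along x, at y = +-47.5 mm, with an open 82 mm between the rails for the fingers (a cross-bar 16 mm high at y = 0); cleats 8 mm high stop rolling. Point: its middle, at the rails' top, 30 mm above the table
- v_seat (a point): blue sprung V-block, fixed to the table by its grey base. Point: where the roller's centre lies when the roller touches both V faces and the brass end stop; 88 mm above the table unpressed, it sinks with the block. x runs along the V towards the stop, z up. Stop: inner face at x = 75 mm, top 9 mm above the point
- face_left (a point): bare aluminium V face on the +y side. The 90-degree V is in two halves, each 30 mm long (x -60 to -30 and 30 to 60 mm from v_seat), with a 60 mm gap between them for the fingers; gap floor 44 mm below v_seat; faces rise to 3 mm below v_seat and span 34 mm to each side. Point: middle of its contact line
- face_right (a point): the other V face, on the -y side, mirrored. Point: middle of its contact line with the roller
- carriage (a joint): how far the V-block is pressed down, m: 0 up (start) to 0.012 (bottomed). It starts to sink at about 7 N, then 1 N more per mm; the roller's weight alone does not move it. A red pointer on the block meets the green band on the white post (beside the block, at x = -30 mm on the +y side) about half-way
- white_roller_mid (a point): white glazed roller of the same 40 x 150 mm size, a bystander in the other place of the rest; point at its centre
- cat_mid (a point): small grey clay cat figure, about 80 mm tall; bystander; point half-way up
- clay_lump_mid (a point): grey clay lump, 90 mm across, 46 mm high; bystander; point at its centre
- loop_tool_mid (a point): wooden-handled loop tool lying flat, handle 120 x 20 x 18 mm; bystander; point near its middle, 9 mm up
- needle_tool_mid (a point): red needle tool lying flat, handle 120 x 10 x 10 mm; bystander; point at the handle's centre
- glaze_jar_mid (a point): blue jar with a white cap, 64 mm across, 85 mm high; bystander; point half-way up
- wood_rib_mid (a point): flat wooden rib 100 x 55 x 8 mm; bystander; point at its centre
Mind the look-alikes: they are no part of the job. Of the things like the clay_roller, leave any that is turquoise; of the rest the smaller one is meant.

How it is judged:
On the way, in this order (a step that is already met when the one before it is completed fails the run):
1. the terracotta roller is lifted clear of the rest (height (world z) of clay_roller_mid above 0.08 m and contact force between clay_roller and the fingers above 1 N), for 0.1 s.
2. the roller is down in the V on both faces ((contact force between clay_roller and carriage_c0 above 0.3 N or contact force between clay_roller and carriage_c1 above 0.3 N) and (contact force between clay_roller and carriage_c2 above 0.3 N or contact force between clay_roller and carriage_c3 above 0.3 N) and distance between clay_roller_mid and v_seat below 0.025 m), for 0.1 s.
At the end, for the whole second after the job is handed in: The terracotta roller lies in the V within 3 mm of its seat and 0.06 rad of its line, at most 7 mm short of the stop, over 2.5 N on a half of each face; the fingers press on it so that the block stays 3 to 9 mm down, all still; bystanders within 30 mm of their starts (value of joint carriage between 0.003 and 0.009 m and (contact force between clay_roller and carriage_c0 above 2.5 N or contact force between clay_roller and carriage_c1 above 2.5 N) and (contact force between clay_roller and carriage_c2 above 2.5 N or contact force between clay_roller and carriage_c3 above 2.5 N) and contact force between the fingers and clay_roller above 1 N and x of clay_roller_mid in the frame of v_seat between -0.007 and 0.003 m and y of clay_roller_mid in the frame of v_seat between -0.003 and 0.003 m and z of clay_roller_mid in the frame of v_seat between -0.003 and 0.003 m and angle between the x axis of clay_roller_mid and the x axis of v_seat, either way round below 0.06 rad and linear speed of clay_roller below 0.02 m/s and distance of each of white_roller_mid, cat_mid, clay_lump_mid, loop_tool_mid, needle_tool_mid, glaze_jar_mid, wood_rib_mid from where it was at the start of the episode below 0.03 m); the arm keeps its last pose, push and grip.
It fails at once if a bystander is disturbed (moved over 30 mm) (distance of any of white_roller_mid, cat_mid, clay_lump_mid, loop_tool_mid, needle_tool_mid, glaze_jar_mid, wood_rib_mid from where it was at the start of the episode above 0.03 m).
It also fails if it takes over 40 s, if anything falls off the work surface, if the arm or the gripper's body presses on something with over 40 N, if the wrist force passes 120 N, or if a joint passes its speed limit or range.

ROBOT

A 6-joint arm with a two-finger parallel gripper is mounted at the origin on the work surface. World frame = base frame: x ahead of the robot, y to its left, z up, the work surface at z = 0. Lengths are in m, angles in rad, forces in N, time in s.
With the tool pointing down it reaches from about 0.275 to 0.75 m from the base axis. Payload 10.2 kg.
Tool frame: the origin (TCP) lies at the very end of the fingers, on their centre line; the grasp point (between the pads) lies ctrl.hold_point_z behind it (ctrl.hold_point_z is the distance from the TCP to the grasp point, in m); y points along the fingers, z is the direction in which the jaws open and shut, and the axes are right-handed (so a half turn about y gives the same grasp; the last joint's range is limited). The gripper opens to 85 mm and grips with 20 to 120 N. Pads are 22 mm wide; open, the fingers measure 114 mm over their backs; the gripper's body (76 mm by 85 mm) begins 54 mm behind the grasp point. The pads swing forward as they close: fully open they stand 13 mm farther back than shut.
Start: joints at [0.963, 0.313, 1.498, -0, 1.331, -0.223], TCP at [0.197, 0.487, 0.231] pointing down, gripper open.
Joint ranges: [-2.94, 2.94], [-0.97, 2.17], [0.19, 2.56], [-1.23, 4.37], [0.02, 3.11], [-2.88, 2.88]. Speed limits (rad/s): [2.39, 2.39, 3.01, 3.14, 3.14, 3.14].

INTERFACE

Orientations are given as a rotation vector (axis times angle).
In Python, from cell import state, camera, job, ctrl gives the robot as it stands.
- The arm moves only by the shell command python3 -m pendant 'ROWS' [FORCE]. ROWS is JSON, a list of rows, each an object of numbers: "fingers": the closure in counts, from 0 (fully open) to 255 (shut); "tx", "ty", "tz": the shift along the tool's x, y, z in mm; "roll": the turn about the tool's y in degrees. A call has 1 to 8 rows; each row shifts and turns the commanded pose from where the row before left it, along the tool's axes as they then stand; what a row does not reach is not made up. A row lasts 1/10 s, in which the tool goes at most 50 mm and 8.59 degrees, less where a joint would pass 70% of its speed; a pose out of reach is approached as far as the arm can. A call with a gripper value outside its range is refused whole. The fingers move at their own pace and stop on an object; FORCE is the grip in N (left out, the last holds). Time passes only in rows, so rows that do not move let the fingers close. It gives the time, the measured TCP pose, the force and the opening at its end, in the units of the state.
- state(): the state, without advancing time (a new reading comes with each control period).
- camera(name): name is "scene" or "top" or "wrist"; returns a dict with "pixels" (420x560x3 uint8, blue, green, red), "mtx" (3x3 intrinsics, pixels), "extrinsics" (4x4, takes a point from camera to world coordinates); the wrist camera has in their place "hand_eye" (4x4, takes a point from camera to tool coordinates, whose origin is the TCP and whose axes are the tool frame's). Camera axes: x right, y up, looking along -z (the intrinsics and any distortion apply to the point x, -y, -z); pixel columns grow to the right and rows downward; lengths in m; the calibration is good to about 2 mm. A picture is of the moment at which its call begins: read the wrist's pose just before it. There is no depth.
- job.finish_job(): hands the job in, once; it reports no verdict.
The state is a dict: "time_s": time; "joint_pos": joint angles; "joint_velocities": joint speeds; "effort": joint torques, N m; "tcp_pos": TCP position; "ee_rot": TCP orientation; "wrist_force": force on the tool from outside, world axes, zero at the start; "wrist_torque": the same for the moment, N m; "gripper_width": finger opening in m.
Only numpy, scipy, OpenCV 4.12 (cv2) and the standard library are available. Lean on these libraries where they do the work, as an engineer would, in place of code of your own. Each camera call takes 0.05 s, during which the arm holds its last target. There are 200 camera calls.

## Working session

There is one attempt and no reset: what is moved stays moved. The work goes in short steps, Python scripts to look and compute and a shell command to move; the robot and the scene stay as the last step left them, time stands still between calls to the robot, and variables do not carry over. Pictures are saved under pics/ and viewed, about 8 in all and at most 12, crops included, and the job is handed in when it is done.

```bash
ls; mkdir -p pics; cat > h.py <<'E'
import numpy as np, cv2
from cell import state, camera, job, ctrl
from scipy.spatial.transform import Rotation as R
def T():
    s=state(); M=np.eye(4); M[:3,:3]=R.from_rotvec(s['ee_rot']).as_matrix(); M[:3,3]=s['tcp_pos']; return M
def snap(name,f):
    M=T(); c=camera(name); cv2.imwrite('pics/'+f+'.png',c['pixels'])
    E=c['extrinsics'] if 'extrinsics' in c else M@np.array(c['hand_eye'])
    np.savez('pics/'+f,K=c['mtx'],E=E); print([k for k in c if k!='pixels']); return c
def ray(f,u,v):
    d=np.load('pics/'+f+'.npz'); K,E=d['K'],d['E']
    p=np.linalg.inv(K)@[u,v,1]; return E[:3,3],E[:3,:3]@[p[0],-p[1],-p[2]]
def atz(f,u,v,z):
    o,d=ray(f,u,v); return o+d*(z-o[2])/d[2]
def proj(f,P):
    d=np.load('pics/'+f+'.npz'); K,E=d['K'],d['E']; q=np.linalg.inv(E)@[*P,1]
    p=K@[q[0],-q[1],-q[2]]; return p[:2]/p[2]
E
python3 - <<'E'
from h import *
print(state(),ctrl.hold_point_z); print(T())
for n in('top','scene'):
    c=snap(n,n); print(c['mtx'],c.get('extrinsics'),{k:c[k] for k in c if k not in('pixels','mtx','extrinsics')})
a=cv2.imread('pics/top.png');cv2.imwrite('pics/top_b.png',cv2.resize(a,(800,600),interpolation=cv2.INTER_CUBIC))
E
```

```text
pics
{'time_s': 0.0, 'joint_pos': array([ 9.62615538e-01,  3.13463836e-01,  1.49846073e+00, -1.25474035e-05,
        1.33098883e+00, -2.23380631e-01]), 'joint_velocities': array([ 0.00094721, -0.00041019,  0.00052055, -0.00128169, -0.00077337,
        0.00017412]), 'effort': array([ 1.02178488e-03, -4.12259459e+01, -2.59745765e+01, -1.19302872e-04,
        4.13750735e-03,  2.26371685e-05]), 'tcp_pos': array([0.19692176, 0.48638491, 0.23071909]), 'ee_rot': array([-1.55084991,  0.3023442 , -0.30151947]), 'wrist_force': array([0.00347181, 1.3338547 , 0.04223607]), 'wrist_torque': array([-0.0204026 ,  0.01829516, -0.0190014 ]), 'gripper_width': 0.08545496157963868} 0.0187
[[ 9.26874484e-01 -7.44638111e-04  3.75370666e-01  1.96921758e-01]
 [-3.75371299e-01 -1.09088442e-03  9.26873884e-01  4.86384914e-01]
 [-2.80699608e-04 -9.99999128e-01 -1.29062871e-03  2.30719093e-01]
 [ 0.00000000e+00  0.00000000e+00  0.00000000e+00  1.00000000e+00]]
['mtx', 'extrinsics']
[[413.88103907   0.         276.19872521]
 [  0.         413.88103907 219.87633476]
 [  0.           0.           1.        ]] [[ 0.01430054  0.98795715 -0.15406543  0.3464091 ]
 [-0.99986699  0.01292084 -0.0099529  -0.00534244]
 [-0.00784238  0.15418727  0.98801052  1.37243408]
 [ 0.          0.          0.          1.        ]] {}
['mtx', 'extrinsics']
[[455.15808458   0.         275.84220028]
 [  0.         455.15808458 213.04091585]
 [  0.           0.           1.        ]] [[ 0.38459989 -0.60129545  0.70037612  1.39861353]
 [ 0.92300418  0.24056762 -0.30031734 -0.38798913]
 [ 0.01209163  0.7619521   0.6475205   0.87074715]
 [ 0.          0.          0.          1.        ]] {}
```

View pics/top_b.png

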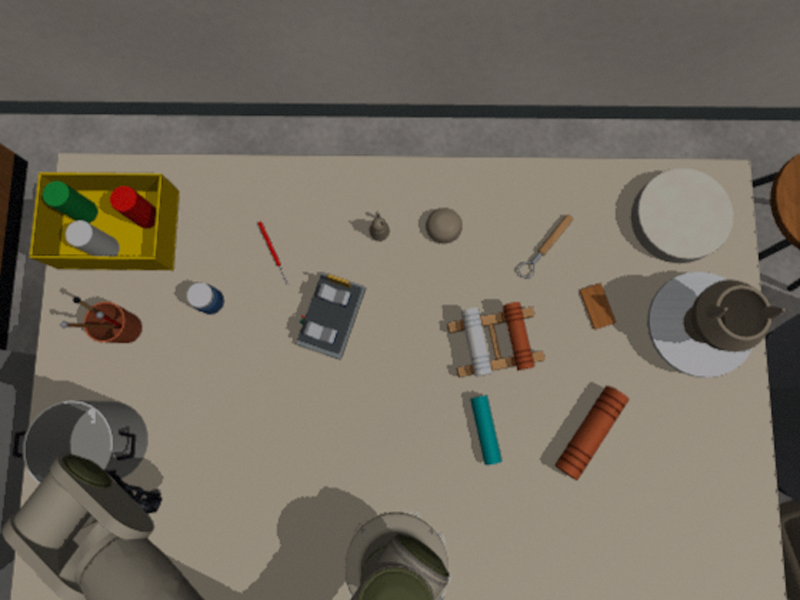

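View pics/scene.png

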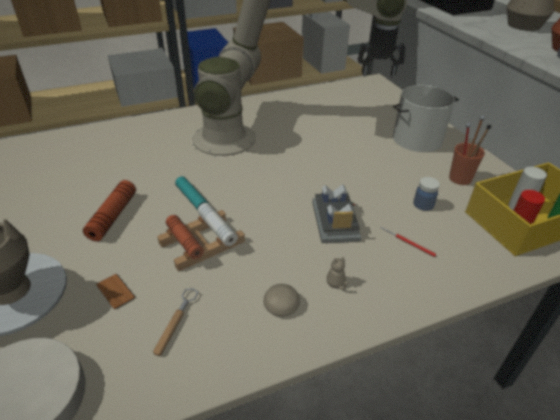

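The top view shows three roller-like things: terracotta in the rest at (518,336), a larger terracotta one on the table at (592,432) and a turquoise one at (486,430). The one in the rest fits: it isn't turquoise, it's the smaller, and it lies in the rest. The V-block is at (330,315), with its brass stop at the (338,281) end. I'll confirm in a crop.

```bash
python3 - <<'E'
import cv2
a=cv2.imread('pics/top.png')[185:345,195:455]
cv2.imwrite('pics/crop1.png',cv2.resize(a,None,fx=3,fy=3,interpolation=cv2.INTER_CUBIC))
E
```

```text
(no output)
```

View pics/crop1.png

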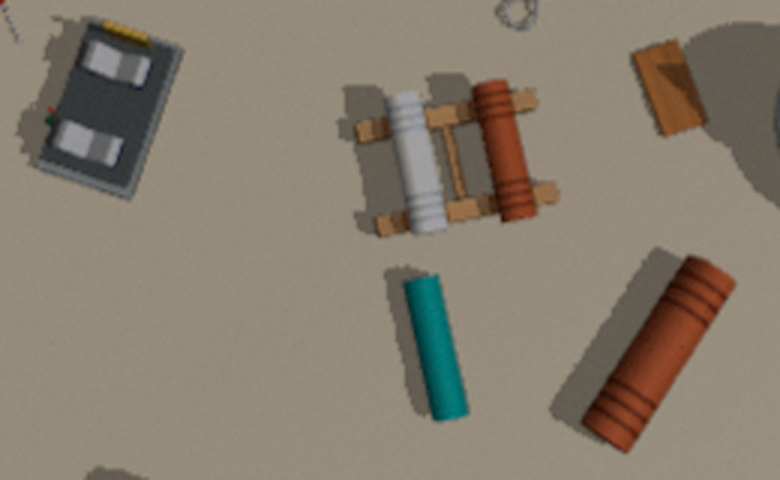

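The crop shows that the terracotta roller in the rest has end centres at about (492,88) and (518,214). The V halves are centred at (115,63) and (88,144), with the stop at (126,33).

```bash
cat > m.py <<'E'
from h import *
f=lambda u,v,z: atz('top',195+u/3,185+v/3,z)
a,b=f(492,86,.06),f(518,215,.06)
print('roller',a,b,(a+b)/2,np.linalg.norm(a-b),np.degrees(np.arctan2(*(a-b)[1::-1])))
p,q=f(115,63,.085),f(88,144,.085)
print('V',p,q,(p+q)/2,np.linalg.norm(p-q),np.degrees(np.arctan2(*(p-q)[1::-1])), f(126,33,.097))
c=[f(u,v,.02) for u,v in((88,20),(183,48),(130,198),(38,167))]
print(np.array(c),np.linalg.norm(c[0]-c[1]),np.linalg.norm(c[1]-c[2]))
M=T(); print('tool x dir deg',np.degrees(np.arctan2(M[1,0],M[0,0])))
for t in((a+b)/2,(p+q)/2): print('delta tool mm',1000*M[:3,:3].T@(t-M[:3,3]))
E
python3 m.py
```

```text
roller [ 0.574726   -0.25777127  0.06      ] [ 0.43718582 -0.28284015  0.06      ] [ 0.50595591 -0.27030571  0.06      ] 0.1398061207654438 10.329674226265467
V [0.58987111 0.14403444 0.085     ] [0.50338856 0.16967146 0.085     ] [0.54662984 0.15685295 0.085     ] 0.09020248316390157 -16.512008124819364 [0.61978659 0.13205447 0.097     ]
[[0.650561   0.18319373 0.02      ]
 [0.62007809 0.07649759 0.02      ]
 [0.45264351 0.13067121 0.02      ]
 [0.4852212  0.23247015 0.02      ]] 0.11096519080456177 0.1759804497914384
tool x dir deg -22.049189411846864
delta tool mm [ 570.52878285  171.31935919 -585.16463693]
delta tool mm [ 447.86472922  145.87457068 -174.00775615]
```

```bash
python3 -m pendant '[{"tx":32,"tz":-32},{"tx":32,"tz":-32},{"tx":32,"tz":-32},{"tx":32,"tz":-32},{"tx":32,"tz":-32},{"tx":32,"tz":-32},{"tx":32,"tz":-32},{"tx":32,"tz":-32}]' 40
python3 -m pendant '[{"tx":32,"tz":-33},{"tx":32,"tz":-33},{"tx":32,"tz":-33},{"tx":32,"tz":-33},{"tx":32,"tz":-33},{"tx":32,"tz":-33},{"tx":32,"tz":-33},{"tx":32,"tz":-33}]'
python3 -m pendant '[{"roll":-8.1},{"roll":-8.1},{"roll":-8.1},{"roll":-8.1},{}]'
python3 m.py | tail -3
```

```text
tool x dir deg -22.049189411846864
delta tool mm [ 570.52878285  171.31935919 -585.16463693]
delta tool mm [ 447.86472922  145.87457068 -174.00775615]invalid input at $[0]: expected keys fingers, tx, ty, tz, roll
invalid input at $[0]: expected keys fingers, tx, ty, tz, roll
invalid input at $[0]: expected keys fingers, tx, ty, tz, roll
```

All keys are required in each row.

```bash
python3 -m pendant '[{"fingers":0,"tx":32,"ty":0,"tz":-32,"roll":0},{"fingers":0,"tx":32,"ty":0,"tz":-32,"roll":0},{"fingers":0,"tx":32,"ty":0,"tz":-32,"roll":0},{"fingers":0,"tx":32,"ty":0,"tz":-32,"roll":0},{"fingers":0,"tx":32,"ty":0,"tz":-32,"roll":0},{"fingers":0,"tx":32,"ty":0,"tz":-32,"roll":0},{"fingers":0,"tx":32,"ty":0,"tz":-32,"roll":0},{"fingers":0,"tx":32,"ty":0,"tz":-32,"roll":0}]' 40
python3 -m pendant '[{"fingers":0,"tx":32,"ty":0,"tz":-33,"roll":0},{"fingers":0,"tx":32,"ty":0,"tz":-33,"roll":0},{"fingers":0,"tx":32,"ty":0,"tz":-33,"roll":0},{"fingers":0,"tx":32,"ty":0,"tz":-33,"roll":0},{"fingers":0,"tx":32,"ty":0,"tz":-33,"roll":0},{"fingers":0,"tx":32,"ty":0,"tz":-33,"roll":0},{"fingers":0,"tx":32,"ty":0,"tz":-33,"roll":0},{"fingers":0,"tx":32,"ty":0,"tz":-33,"roll":0}]'
python3 -m pendant '[{"fingers":0,"tx":0,"ty":0,"tz":0,"roll":-8.1},{"fingers":0,"tx":0,"ty":0,"tz":0,"roll":-8.1},{"fingers":0,"tx":0,"ty":0,"tz":0,"roll":-8.1},{"fingers":0,"tx":0,"ty":0,"tz":0,"roll":-8.1},{"fingers":0,"tx":0,"ty":0,"tz":0,"roll":0}]'
python3 m.py | tail -3
```

```text
time_s: 0.9
tcp_pos: [0.3384, 0.1515, 0.2313]
ee_rot: [-1.55, 0.302, -0.302]
wrist_force: [1.7, 0.4, -0.0]
gripper_width: 0.0851
time_s: 1.7
tcp_pos: [0.4767, -0.1895, 0.231]
ee_rot: [-1.549, 0.303, -0.302]
wrist_force: [0.8, 0.9, -0.1]
gripper_width: 0.0856
time_s: 2.2
tcp_pos: [0.4763, -0.1875, 0.231]
ee_rot: [-1.566, -0.142, 0.143]
wrist_force: [-0.7, -0.0, -0.5]
gripper_width: 0.0856
tool x dir deg 10.420103463709909
delta tool mm [ 14.24144132 170.9328387  -86.90156355]
delta tool mm [131.48941908 146.08756127 325.86896814]
```

```bash
python3 -m pendant '[{"fingers":0,"tx":5,"ty":0,"tz":-29,"roll":0},{"fingers":0,"tx":5,"ty":0,"tz":-29,"roll":0},{"fingers":0,"tx":4,"ty":0,"tz":-29,"roll":0},{"fingers":0,"tx":0,"ty":0,"tz":0,"roll":0},{"fingers":0,"tx":0,"ty":0,"tz":0,"roll":0}]'
python3 -c "
from h import *
c=snap('wrist','w1');print(c['hand_eye'],c['mtx'],T())
a=c['pixels'];cv2.imwrite('pics/w1b.png',cv2.resize(a,(800,600)))"
```

```text
time_s: 2.7
tcp_pos: [0.5056, -0.2706, 0.2307]
ee_rot: [-1.565, -0.139, 0.14]
wrist_force: [0.0, -0.4, -0.3]
gripper_width: 0.0854
['mtx', 'hand_eye']
[[-7.51300230e-06 -9.50324398e-01 -3.11261207e-01 -7.96159609e-02]
 [ 3.21075241e-04  3.11261188e-01 -9.50324350e-01 -1.41719119e-01]
 [ 9.99999948e-01 -1.07078056e-04  3.02787129e-04 -2.67813113e-04]
 [ 0.00000000e+00  0.00000000e+00  0.00000000e+00  1.00000000e+00]] [[296.21155529   0.         280.19857298]
 [  0.         296.21155529 206.81978864]
 [  0.           0.           1.        ]] [[ 9.84083894e-01 -5.63015193e-04 -1.77703611e-01  5.05662430e-01]
 [ 1.77703969e-01  6.67065853e-04  9.84083764e-01 -2.70059559e-01]
 [-4.35514099e-04 -9.99999619e-01  7.56498796e-04  2.31032077e-01]
 [ 0.00000000e+00  0.00000000e+00  0.00000000e+00  1.00000000e+00]]
```

View pics/w1b.png

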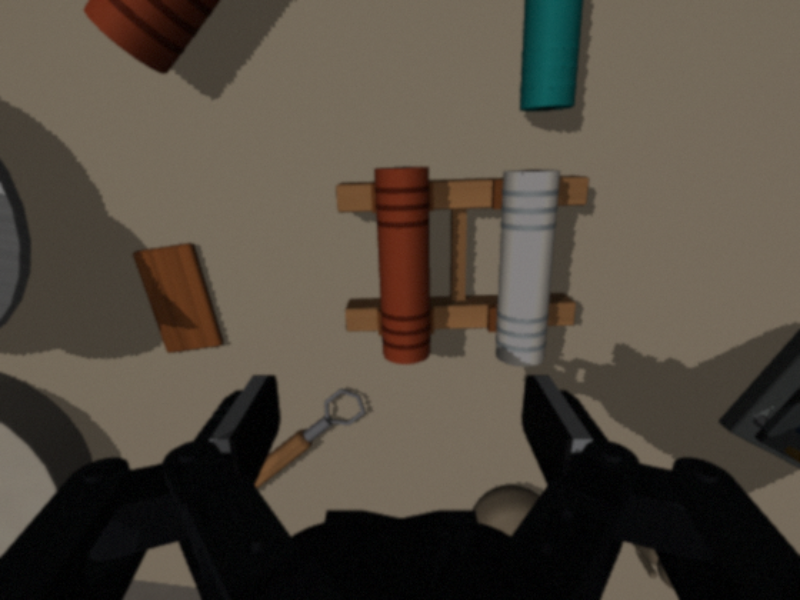

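The wrist view shows the terracotta roller with end rims at about (402,168) and (407,361) and its axis through (403,190) and (406.5,340). The white roller is to the right at (525,265).

```bash
python3 -c "
from h import *
M=T();k=.7
f=lambda u,v,z:(np.linalg.inv(M)@[*atz('w1',u*k,v*k,z),1])[:3]*1000
a,b=f(403,190,.05),f(406.5,340,.05);print('axis in tool',a,b,'ang',np.degrees(np.arctan2((b-a)[2],(b-a)[0])))
print('ends',f(402,168,.068),f(407,361,.068))
w,v=f(529,190,.05),f(523,340,.05);print('white',w,v)
"
```

```text
axis in tool [-56.41869561 181.05767095   1.26025423] [ 64.75587844 181.00715822   4.24839682] ang 1.4126170343706856
ends [-72.46914097 163.06404207   0.45097937] [ 74.93967994 163.00285313   4.42943964]
white [-56.29061045 181.12830275  94.70066882] [ 64.91478023 181.08028858 101.00934069]
```

```bash
python3 -m pendant '[{"fingers":0,"tx":1,"ty":0,"tz":2.5,"roll":-2},{"fingers":0,"tx":0,"ty":36,"tz":0,"roll":0},{"fingers":0,"tx":0,"ty":36,"tz":0,"roll":0},{"fingers":0,"tx":0,"ty":36,"tz":0,"roll":0},{"fingers":0,"tx":0,"ty":36,"tz":0,"roll":0},{"fingers":0,"tx":0,"ty":20,"tz":0,"roll":0},{"fingers":0,"tx":0,"ty":10,"tz":0,"roll":0},{"fingers":0,"tx":0,"ty":0,"tz":0,"roll":0}]' 60
python3 -c "
from h import *
print(T())"
```

```text
time_s: 3.55
tcp_pos: [0.5061, -0.2671, 0.0568]
ee_rot: [-1.563, -0.168, 0.17]
wrist_force: [0.2, 0.2, -0.5]
gripper_width: 0.0856
[[ 9.76877468e-01 -1.15099807e-03 -2.13796836e-01  5.06120158e-01]
 [ 2.13798030e-01  1.03829370e-03  9.76877333e-01 -2.67146974e-01]
 [-9.02400021e-04 -9.99998799e-01  1.26036684e-03  5.68159130e-02]
 [ 0.00000000e+00  0.00000000e+00  0.00000000e+00  1.00000000e+00]]
```

```bash
python3 -m pendant '[{"fingers":0,"tx":0,"ty":15,"tz":0,"roll":0},{"fingers":0,"tx":0,"ty":13,"tz":0,"roll":0},{"fingers":0,"tx":0,"ty":0,"tz":0,"roll":0},{"fingers":80,"tx":0,"ty":0,"tz":0,"roll":0},{"fingers":200,"tx":0,"ty":0,"tz":0,"roll":0},{"fingers":255,"tx":0,"ty":0,"tz":0,"roll":0},{"fingers":255,"tx":0,"ty":0,"tz":0,"roll":0},{"fingers":255,"tx":0,"ty":0,"tz":0,"roll":0}]' 60
python3 -m pendant '[{"fingers":255,"tx":0,"ty":0,"tz":0,"roll":0},{"fingers":255,"tx":0,"ty":0,"tz":0,"roll":0},{"fingers":255,"tx":0,"ty":0,"tz":0,"roll":0}]'
```

```text
time_s: 4.35
tcp_pos: [0.5069, -0.2685, 0.0302]
ee_rot: [-1.566, -0.17, 0.168]
wrist_force: [-0.6, -0.2, 6.4]
gripper_width: 0.0386
time_s: 4.65
tcp_pos: [0.5069, -0.2685, 0.0302]
ee_rot: [-1.566, -0.17, 0.168]
wrist_force: [-0.6, -0.7, 5.4]
gripper_width: 0.0389
```

```bash
python3 -m pendant '[{"fingers":255,"tx":0,"ty":-10,"tz":0,"roll":0},{"fingers":255,"tx":0,"ty":-30,"tz":0,"roll":0},{"fingers":255,"tx":0,"ty":-40,"tz":0,"roll":0},{"fingers":255,"tx":0,"ty":-40,"tz":0,"roll":0},{"fingers":255,"tx":0,"ty":-40,"tz":0,"roll":0},{"fingers":255,"tx":0,"ty":0,"tz":0,"roll":0},{"fingers":255,"tx":0,"ty":0,"tz":0,"roll":0}]'
python3 m.py | tail -3
```

```text
time_s: 5.35
tcp_pos: [0.5062, -0.2677, 0.1893]
ee_rot: [-1.564, -0.169, 0.169]
wrist_force: [0.4, -0.0, -3.2]
gripper_width: 0.0382
tool x dir deg 12.355569978341133
delta tool mm [ -0.74063847 129.3155516   -2.49047493]
delta tool mm [130.39302977 104.35239631 406.07370591]
```

```bash
python3 -m pendant '[{"fingers":255,"tx":16,"ty":0,"tz":37,"roll":0},{"fingers":255,"tx":16,"ty":0,"tz":37,"roll":0},{"fingers":255,"tx":16,"ty":0,"tz":37,"roll":0},{"fingers":255,"tx":16,"ty":0,"tz":37,"roll":0},{"fingers":255,"tx":16,"ty":0,"tz":37,"roll":0},{"fingers":255,"tx":16,"ty":0,"tz":37,"roll":0},{"fingers":255,"tx":16,"ty":0,"tz":37,"roll":0},{"fingers":255,"tx":16,"ty":0,"tz":37,"roll":0}]'
python3 -m pendant '[{"fingers":255,"tx":0,"ty":0,"tz":0,"roll":7.2},{"fingers":255,"tx":0,"ty":0,"tz":0,"roll":7.2},{"fingers":255,"tx":0,"ty":0,"tz":0,"roll":7.2},{"fingers":255,"tx":0,"ty":0,"tz":0,"roll":7.2},{"fingers":255,"tx":0,"ty":0,"tz":0,"roll":0},{"fingers":255,"tx":0,"ty":0,"tz":0,"roll":0},{"fingers":255,"tx":0,"ty":0,"tz":0,"roll":0}]'
python3 m.py | tail -3
python3 -c "
from h import *
c=snap('wrist','w2')
a=c['pixels'];cv2.imwrite('pics/w2b.png',cv2.resize(a,(800,600),interpolation=cv2.INTER_CUBIC))"
```

```text
time_s: 6.15
tcp_pos: [0.5672, 0.0503, 0.1872]
ee_rot: [-1.563, -0.166, 0.172]
wrist_force: [1.0, -0.3, -3.2]
gripper_width: 0.0386
time_s: 6.85
tcp_pos: [0.5678, 0.0486, 0.1886]
ee_rot: [-1.559, 0.225, -0.222]
wrist_force: [0.1, -0.5, -2.3]
gripper_width: 0.0384
tool x dir deg -16.309270127639795
delta tool mm [  30.35572201  128.60210151 -323.36982729]
delta tool mm [-50.59740657 103.61658273  98.01622225]
['mtx', 'hand_eye']
```

View pics/w2b.png

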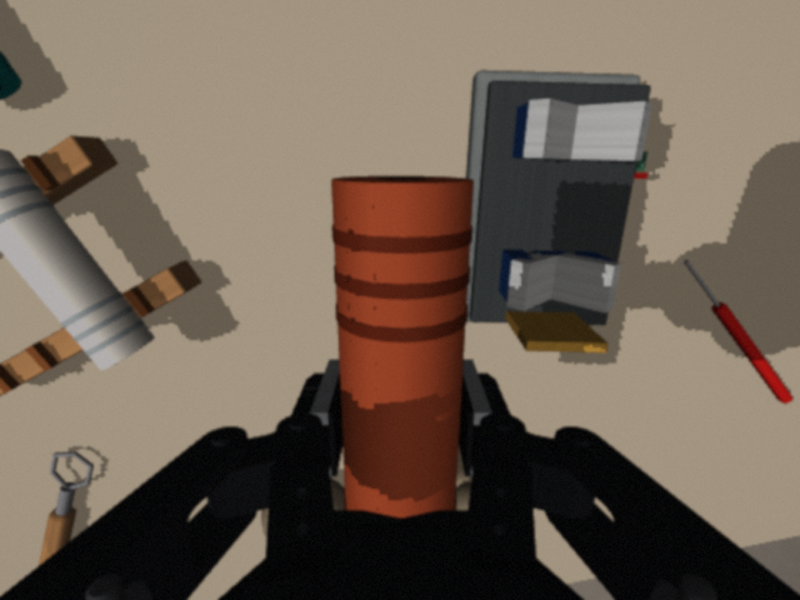

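The roller is held straight, with its rear rim at (403,180). The V-block is at the right, its far half around (585,130), its near half around (560,285) and the brass stop at (555,330). I'll take an enlarged crop for the V edges.

```bash
python3 -c "
import cv2
a=cv2.imread('pics/w2.png')[40:255,320:470]
cv2.imwrite('pics/w2c.png',cv2.resize(cv2.convertScaleAbs(a,alpha=1.2),None,fx=2.79*1,fy=2.79,interpolation=cv2.INTER_CUBIC))"
python3 -c "
from h import *
M=T();k=.7
f=lambda u,v,z:(np.linalg.inv(M)@[*atz('w2',u*k,v*k,z),1])[:3]*1000
for u,v in((527,100),(523,158),(648,103),(643,160)):print(f(u,v,.085).round(1))
print(M)
print(f(333,180,M[2,3]+.022).round(1),f(472,180,M[2,3]+.022).round(1))
"
```

```text
[-108.3  103.9   66.9]
[-79.  103.8  67.4]
[-106.8  103.9  131.3]
[-78.  103.8 133.8]
[[ 9.59621921e-01 -1.00189603e-03  2.81291245e-01  5.67882493e-01]
 [-2.81291260e-01  1.28759841e-04  9.59622431e-01  4.85598626e-02]
 [-9.97660920e-04 -9.99999490e-01 -1.58263831e-04  1.88780468e-01]
 [ 0.00000000e+00  0.00000000e+00  0.00000000e+00  1.00000000e+00]]
[-73.5 -21.9 -18.6] [-73.6 -21.9  19.4]
```

View pics/w2c.png

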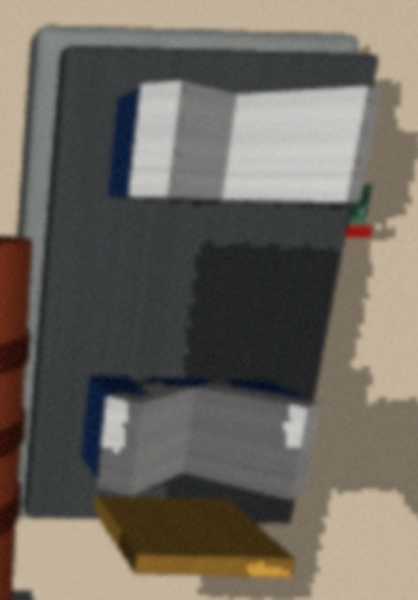

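The crop shows the upper half's inner edges running (183,80)-(169,197) and (367,88)-(352,203), with the valley at (236,95)-(222,198). The near half's valley runs (195,388)-(182,470), and the red pointer at (357,231) is below the green band at (362,203).

```bash
cat > v.py <<'E'
from h import *
M=T()
f=lambda u,v,z:(np.linalg.inv(M)@[*atz('w2',320+u/2.79,40+v/2.79,z),1])[:3]*1000
for n,L,z in(('inL',((183,80),(169,197)),.085),('inR',((367,88),(352,203)),.085),('val',((236,95),(222,198),(195,388),(182,470)),.060),('near R',((315,403),(293,498)),.085),('near L',((130,398),),.085),('outL',((138,87),(130,195)),.077),('outR',((379,85),),.077),('stop top far',((135,572),(293,575)),.097),('stop top near',((97,497),(203,497)),.097),('base',((65,48),(22,515),(377,58),(290,520)),.03)):
    for p in L: print(n,f(*p,z).round(1))
E
python3 v.py
```

```text
inL [-109.2  103.9   79.4]
inL [-79.  103.8  78.8]
inR [-107.2  103.9  129.6]
inR [-77.4 103.8 130.8]
val [-108.1  128.9  103.9]
val [-78.7 128.8 103.4]
val [-18.3 128.8 101.9]
val [ 10.5 128.8 100.8]
near R [-19.3 103.8 129.6]
near R [ 11.5 103.7 127.6]
near L [-20.9 103.8  73.1]
outL [-108.4  111.9   69.6]
outL [-79.6 111.8  70. ]
outR [-108.9  111.9  137.1]
stop top far [31.5 91.7 76.1]
stop top far [ 32.5  91.7 125.2]
stop top near [ 6.8 91.8 62.4]
stop top near [ 6.7 91.8 94.2]
base [-125.4  158.9   57.5]
base [ 39.  158.7  51.7]
base [-122.5  158.9  160.4]
base [ 41.1 158.7 156.4]
```

```bash
python3 -c "
from h import *
M=T();np.save('seat.npy',(M@[-.0486,.1,.103,1])[:3]);print(np.load('seat.npy'))"
python3 -m pendant '[{"fingers":255,"tx":-18,"ty":0,"tz":34.3,"roll":0},{"fingers":255,"tx":-18,"ty":0,"tz":34.3,"roll":0},{"fingers":255,"tx":-18,"ty":0,"tz":34.3,"roll":0},{"fingers":255,"tx":0,"ty":0,"tz":0,"roll":1},{"fingers":255,"tx":0,"ty":0,"tz":0,"roll":0}]'
cat > r.py <<'E'
from h import *
M=T();s=np.load('seat.npy');print('seat in tool',((np.linalg.inv(M)@[*s,1])[:3]*1000).round(1),'tcpz',M[2,3],'heading',np.degrees(np.arctan2(M[1,0],M[0,0])),state()['wrist_force'],R.from_matrix(M[:3,:3]).apply([0,1,0]))
E
python3 r.py
python3 -c "
from h import *
c=snap('wrist','w3')
a=c['pixels'];cv2.imwrite('pics/w3b.png',cv2.resize(a,(800,600),interpolation=cv2.INTER_CUBIC))"
```

```text
[0.55011768 0.1610846  0.0888127 ]
time_s: 7.4
tcp_pos: [0.5452, 0.163, 0.1892]
ee_rot: [-1.558, 0.237, -0.237]
wrist_force: [-0.3, -0.5, -2.4]
gripper_width: 0.0385
seat in tool [  5.2 100.4  -0.3] tcpz 0.189192575732696 heading -17.321969917239187 [-0.31887921 -0.46137985 -2.38771782] [-1.18433391e-04 -3.07794740e-04 -9.99999946e-01]
['mtx', 'hand_eye']
```

View pics/w3b.png

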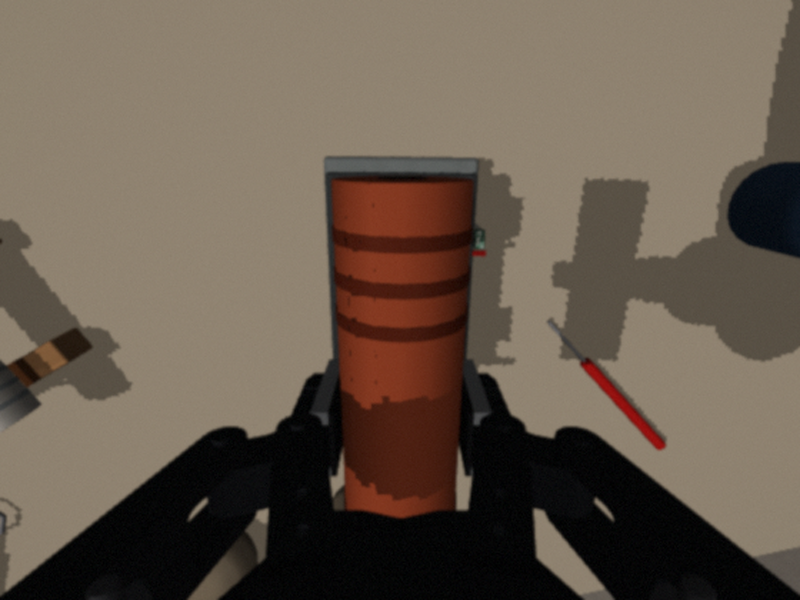

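The base plate's edges at 327 and 476 sit symmetrically about the roller (333 to 472), so it's aligned. Descending.

```bash
python3 -m pendant '[{"fingers":255,"tx":0,"ty":30,"tz":0,"roll":0},{"fingers":255,"tx":0,"ty":30,"tz":0,"roll":0},{"fingers":255,"tx":0,"ty":25,"tz":0,"roll":0},{"fingers":255,"tx":0,"ty":12,"tz":0,"roll":0},{"fingers":255,"tx":0,"ty":6,"tz":0,"roll":0},{"fingers":255,"tx":0,"ty":3,"tz":0,"roll":0},{"fingers":255,"tx":0,"ty":0,"tz":0,"roll":0},{"fingers":255,"tx":0,"ty":0,"tz":0,"roll":0}]'
python3 r.py
python3 -m pendant '[{"fingers":255,"tx":0,"ty":2,"tz":0,"roll":0},{"fingers":255,"tx":0,"ty":2,"tz":0,"roll":0},{"fingers":255,"tx":0,"ty":2,"tz":0,"roll":0},{"fingers":255,"tx":0,"ty":0,"tz":0,"roll":0}]'
```

```text
time_s: 8.25
tcp_pos: [0.546, 0.1625, 0.0843]
ee_rot: [-1.557, 0.238, -0.24]
wrist_force: [0.3, 0.7, -2.5]
gripper_width: 0.0386
seat in tool [ 4.4 -4.5 -0.1] tcpz 0.08425794362852318 heading -17.44636564452977 [ 0.34816177  0.66638023 -2.50721137] [ 1.67254119e-03  1.42991602e-04 -9.99998591e-01]
time_s: 8.65
tcp_pos: [0.5453, 0.1625, 0.077]
ee_rot: [-1.558, 0.239, -0.238]
wrist_force: [-0.6, -0.0, -3.0]
gripper_width: 0.0385
```

```bash
python3 -m pendant '[{"fingers":255,"tx":0,"ty":2,"tz":0,"roll":0},{"fingers":255,"tx":0,"ty":2,"tz":0,"roll":0},{"fingers":255,"tx":0,"ty":1,"tz":0,"roll":0},{"fingers":255,"tx":0,"ty":0,"tz":0,"roll":0}]'
python3 -m pendant '[{"fingers":255,"tx":0,"ty":2,"tz":0,"roll":0},{"fingers":255,"tx":0,"ty":0,"tz":0,"roll":0}]'
python3 -m pendant '[{"fingers":255,"tx":0,"ty":2,"tz":0,"roll":0},{"fingers":255,"tx":0,"ty":0,"tz":0,"roll":0}]'
```

```text
time_s: 9.05
tcp_pos: [0.5454, 0.1625, 0.0721]
ee_rot: [-1.558, 0.239, -0.239]
wrist_force: [-0.4, -0.3, -3.0]
gripper_width: 0.0386
time_s: 9.25
tcp_pos: [0.5453, 0.1625, 0.0701]
ee_rot: [-1.558, 0.239, -0.239]
wrist_force: [-0.3, 0.5, -2.9]
gripper_width: 0.0386
time_s: 9.45
tcp_pos: [0.5456, 0.1624, 0.0686]
ee_rot: [-1.558, 0.239, -0.239]
wrist_force: [0.0, -1.1, 0.1]
gripper_width: 0.0385
```

```bash
python3 -m pendant '[{"fingers":255,"tx":0,"ty":1,"tz":0,"roll":0},{"fingers":255,"tx":0,"ty":0,"tz":0,"roll":0},{"fingers":255,"tx":0,"ty":0,"tz":0,"roll":0}]'; python3 r.py
python3 -m pendant '[{"fingers":255,"tx":0,"ty":1,"tz":0,"roll":0},{"fingers":255,"tx":0,"ty":0,"tz":0,"roll":0},{"fingers":255,"tx":0,"ty":0,"tz":0,"roll":0}]'; python3 r.py
```

```text
time_s: 9.75
tcp_pos: [0.5456, 0.1624, 0.0678]
ee_rot: [-1.558, 0.239, -0.239]
wrist_force: [-3.7, -2.3, 5.4]
gripper_width: 0.0383
seat in tool [  4.7 -21.    0.1] tcpz 0.0678065647299025 heading -17.4470448651823 [-3.67984464 -2.28750655  5.44910853] [ 5.68285099e-04 -2.03352895e-04 -9.99999818e-01]
time_s: 10.05
tcp_pos: [0.5456, 0.1624, 0.0669]
ee_rot: [-1.558, 0.239, -0.24]
wrist_force: [-3.0, -3.1, 6.2]
gripper_width: 0.0381
seat in tool [  4.7 -21.9   0.1] tcpz 0.06689675092913624 heading -17.449598126608663 [-2.9970539  -3.1011156   6.23187158] [ 5.75183742e-04 -1.85827454e-04 -9.99999817e-01]
```

```bash
python3 -m pendant '[{"fingers":255,"tx":0,"ty":0,"tz":-0.7,"roll":0},{"fingers":255,"tx":0,"ty":0,"tz":0,"roll":0},{"fingers":255,"tx":0,"ty":0,"tz":0,"roll":0}]'
python3 -m pendant '[{"fingers":255,"tx":1.5,"ty":0,"tz":0,"roll":0},{"fingers":255,"tx":0,"ty":0,"tz":0,"roll":0},{"fingers":255,"tx":0,"ty":0,"tz":0,"roll":0}]'
python3 -m pendant '[{"fingers":255,"tx":1.5,"ty":0,"tz":0,"roll":0},{"fingers":255,"tx":0,"ty":0,"tz":0,"roll":0},{"fingers":255,"tx":0,"ty":0,"tz":0,"roll":0}]';python3 r.py
python3 -c "
from h import *
c=snap('scene','s2')
a=c['pixels'][150:260,285:400];cv2.imwrite('pics/s2b.png',cv2.resize(a,None,fx=5,fy=5,interpolation=cv2.INTER_CUBIC))"
```

```text
time_s: 10.35
tcp_pos: [0.5456, 0.1623, 0.067]
ee_rot: [-1.556, 0.238, -0.24]
wrist_force: [-3.1, 1.5, 6.0]
gripper_width: 0.0385
time_s: 10.65
tcp_pos: [0.5463, 0.1621, 0.0668]
ee_rot: [-1.557, 0.24, -0.238]
wrist_force: [-4.9, 3.5, 6.3]
gripper_width: 0.0385
time_s: 10.95
tcp_pos: [0.5476, 0.1617, 0.0667]
ee_rot: [-1.557, 0.24, -0.238]
wrist_force: [-6.2, 2.8, 7.1]
gripper_width: 0.0385
seat in tool [  2.6 -22.1   0.2] tcpz 0.06668483597790512 heading -17.445646709720744 [-6.17381606  2.79754395  7.14613478] [-9.11207214e-04  1.08964380e-03 -9.99998991e-01]
['mtx', 'extrinsics']
```

View pics/s2b.png

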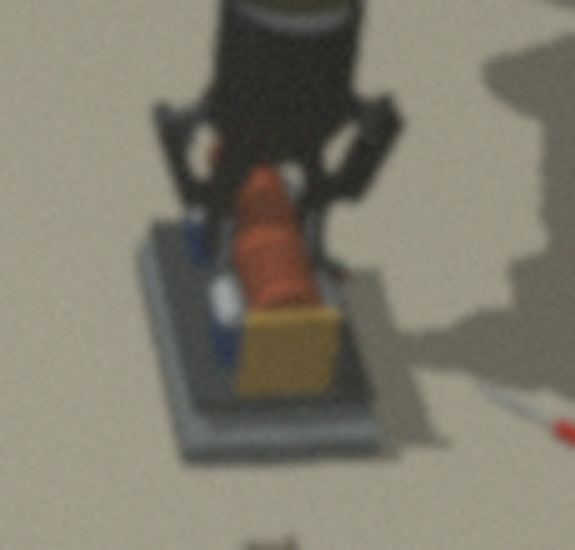

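The scene view shows the roller lying in the V with its end close to the stop at (290,310). I'll keep sliding forward until the force jumps.

```bash
python3 -m pendant '[{"fingers":255,"tx":1,"ty":0,"tz":0,"roll":0},{"fingers":255,"tx":0,"ty":0,"tz":0,"roll":0},{"fingers":255,"tx":0,"ty":0,"tz":0,"roll":0}]'
python3 -m pendant '[{"fingers":255,"tx":1,"ty":0,"tz":0,"roll":0},{"fingers":255,"tx":0,"ty":0,"tz":0,"roll":0},{"fingers":255,"tx":0,"ty":0,"tz":0,"roll":0}]'
python3 -m pendant '[{"fingers":255,"tx":1,"ty":0,"tz":0,"roll":0},{"fingers":255,"tx":0,"ty":0,"tz":0,"roll":0},{"fingers":255,"tx":0,"ty":0,"tz":0,"roll":0}]';python3 r.py
```

```text
time_s: 11.3
tcp_pos: [0.5485, 0.1614, 0.0667]
ee_rot: [-1.557, 0.24, -0.238]
wrist_force: [-5.4, 2.5, 7.3]
gripper_width: 0.0387
time_s: 11.6
tcp_pos: [0.5489, 0.1612, 0.0665]
ee_rot: [-1.557, 0.241, -0.237]
wrist_force: [-7.7, 2.8, 6.5]
gripper_width: 0.0385
time_s: 11.9
tcp_pos: [0.5489, 0.1613, 0.0661]
ee_rot: [-1.557, 0.243, -0.235]
wrist_force: [-11.3, 5.3, 6.6]
gripper_width: 0.0391
seat in tool [  1.1 -22.7   0.2] tcpz 0.06613231855473145 heading -17.435979163640063 [-11.27839232   5.31441403   6.60920631] [-0.00489837  0.00155751 -0.99998679]
```

The roller is against the stop: motion halted and the force rose. I'll ease the axial push and press down.

```bash
python3 -m pendant '[{"fingers":255,"tx":-1,"ty":1,"tz":0,"roll":0},{"fingers":255,"tx":0,"ty":1,"tz":0,"roll":0},{"fingers":255,"tx":0,"ty":1,"tz":0,"roll":0},{"fingers":255,"tx":0,"ty":0,"tz":0,"roll":0},{"fingers":255,"tx":0,"ty":0,"tz":0,"roll":0}]';python3 r.py
python3 -m pendant '[{"fingers":255,"tx":0,"ty":1,"tz":0,"roll":0},{"fingers":255,"tx":0,"ty":0,"tz":0,"roll":0},{"fingers":255,"tx":0,"ty":0,"tz":0,"roll":0}]';python3 r.py
```

```text
time_s: 12.4
tcp_pos: [0.549, 0.1612, 0.0638]
ee_rot: [-1.557, 0.241, -0.237]
wrist_force: [-9.2, 3.2, 9.4]
gripper_width: 0.0384
seat in tool [  1.1 -25.1   0.2] tcpz 0.06376000466417485 heading -17.43595507072584 [-9.23380478  3.15604989  9.37638261] [-0.00228323  0.00116702 -0.99999671]
time_s: 12.7
tcp_pos: [0.5489, 0.1613, 0.0629]
ee_rot: [-1.557, 0.241, -0.237]
wrist_force: [-9.4, 3.1, 10.9]
gripper_width: 0.0383
seat in tool [  1.1 -26.    0.2] tcpz 0.06286271736905485 heading -17.433271989776912 [-9.37897966  3.07553576 10.86494091] [-0.00223469  0.00116344 -0.99999683]
```

Force suggests about 6.5 mm, TCP travel about 5.9 mm. I'll check the pointer and the stop in one combined picture.

```bash
python3 -c "
from h import *
w=snap('wrist','w4')['pixels'];s=snap('scene','s3')['pixels']
a=cv2.resize(w[60:240,200:380],(500,500),interpolation=cv2.INTER_CUBIC);b=cv2.resize(s[190:240,320:350],(300,500),interpolation=cv2.INTER_CUBIC)
cv2.imwrite('pics/f.png',cv2.convertScaleAbs(np.hstack([a,b]),alpha=1.3))";python3 r.py
```

```text
['mtx', 'hand_eye']
['mtx', 'extrinsics']
seat in tool [  1.1 -25.9   0.2] tcpz 0.06291777424722526 heading -17.432824811896214 [-8.08513866  3.7649776   9.38948453] [-0.00214194  0.00114482 -0.99999705]
```

View pics/f.png

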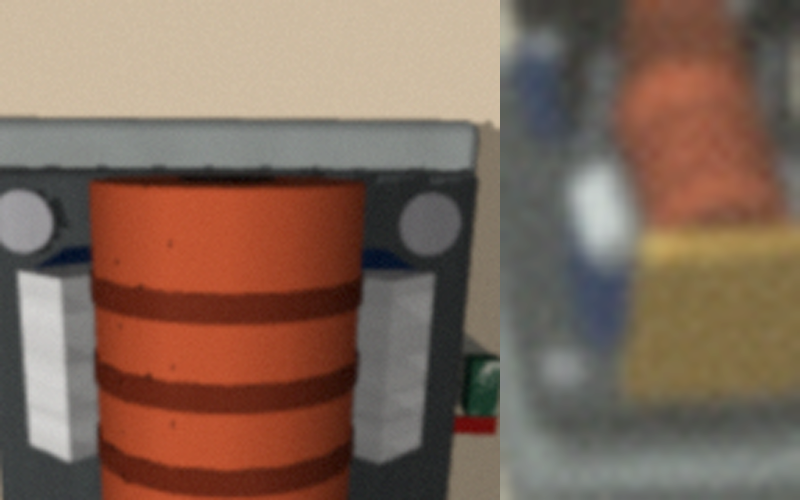

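```bash
python3 -c "
from h import *
q=lambda u,v,z: atz('w4',200+u*.36,60+v*.36,z)
w2=lambda u,v,z: atz('w2',320+u/2.79,40+v/2.79,z)
print('unpressed check',np.linalg.norm(w2(138,87,.077)-w2(379,85,.077)))
for d in(0,.003,.006,.009): print(d,np.linalg.norm(q(18,272,.077-d)-q(435,272,.077-d)),np.linalg.norm(q(28,440,.077-d)-q(422,440,.077-d)))
"
```

```text
unpressed check 0.0675076618149486
0 0.06462491643320686 0.0651636400603489
0.003 0.06614218194069559 0.06669355373548942
0.006 0.06765944744818433 0.06822346741062997
0.009 0.06917671295567303 0.06975338108577053
```

V-block width in the image gives d of about 6 mm, which agrees with the force and the travel. I'll let it settle and check it's still, then hand in.

```bash
python3 -m pendant '[{"fingers":255,"tx":0,"ty":0,"tz":0,"roll":0},{"fingers":255,"tx":0,"ty":0,"tz":0,"roll":0},{"fingers":255,"tx":0,"ty":0,"tz":0,"roll":0},{"fingers":255,"tx":0,"ty":0,"tz":0,"roll":0},{"fingers":255,"tx":0,"ty":0,"tz":0,"roll":0}]'; python3 -c "
from h import *
print(job.finish_job())"
```

```text
time_s: 13.3
tcp_pos: [0.549, 0.1613, 0.0629]
ee_rot: [-1.557, 0.241, -0.237]
wrist_force: [-9.8, 2.5, 9.5]
gripper_width: 0.0384
the job is handed in; nothing more can be done
None
```

I laid the terracotta roller in the V, slid it up to the brass stop and pressed it down. I handed the job in at 13.3 s while still gripping it and holding it down. No verdict came back, so the points below are my own checks.

- **Which roller:** I took the smaller terracotta one from the rest. I left the larger terracotta roller, the turquoise one and the white one alone.
- **Depth:** Three checks put the block about half-way down. TCP travel gave about 5.9 mm and the V-block's apparent width in the wrist image about 6 mm. The push force gave 5.5–6.5 mm, since it read 9.4–10.9 N plus about 2.9 N of roller weight.
- **Stop:** The roller stopped moving as the push force along it rose to about 12 N. About 10 N of that push was still on at the end.
- **Both faces:** The sideways force at the end was about 1 N or less, so both faces carry nearly equal load.
- **Stillness:** Over the last 0.6 s the TCP stayed within about 0.1 mm.

**Disagreements and gaps:**
- The top camera put the seat about 4–5 mm to one side of where the wrist camera did. I used the wrist view, and the contact forces agreed with it after a 0.7 mm correction.
- I could not read the red pointer against the green band clearly from above; it looked close to it.
- I did not measure the bystanders again at the end, but no move went near them and nothing looked disturbed in the views I had.

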